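# Turn the marble dish over the kiln shelf

### The arm

A 7-joint arm with a two-finger parallel gripper is mounted at the origin on the work surface. World frame = base frame: x ahead of the robot, y to its left, z up, the work surface at z = 0. Lengths are in m, angles in rad, forces in N, time in s.
With the tool pointing down it reaches from about 0.4 to 0.85 m from the base axis. Payload 10.4 kg.
Tool frame: the origin (TCP) lies midway between the tips of the shut fingers; the grasp point (between the pads) lies 19 mm behind it; z points along the fingers, y is the line along which they close (so a half turn about z gives the same grasp; the last joint's range is limited). The gripper opens to 87 mm and grips with 3 to 60 N. Pads are 19 mm wide; open, the fingers measure 117 mm over their backs; the gripper's body (75 mm by 190 mm) begins 51 mm behind the grasp point.
Start: joints at [-1.317, 0.332, -0.065, 1.46, 0.022, 1.35, -0.088], TCP at [0.171, 0.601, 0.223] pointing down, gripper open.
Joint ranges: [-2.6, 2.6], [-0.5, 2.12], [-1.47, 1.34], [0.16, 2.42], [-1.27, 4.41], [0.06, 2.06], [-2.6, 2.6]. Speed limits (rad/s): [2.22, 2.22, 2.79, 2.79, 3.14, 3.14, 3.14].

### API

Orientations are given as a unit quaternion [w, x, y, z].
In Python, from cell import robot gives the robot as it stands.
- The arm moves only by the tool servo_tool, never from a script. Its argument "steps" is a list of rows, each a list of 5 numbers: the finger opening in mm, from 0 to 87, then the shift along the tool's x, y, z in mm, then the turn about the tool's z in degrees. A call has exactly 5 rows; each row shifts and turns the commanded pose from where the row before left it, along the tool's axes as they then stand; what a row does not reach is not made up. A row lasts 1/8 s, in which the tool goes at most 62.5 mm and 10.7 degrees, less where a joint would pass 70% of its speed; a pose out of reach is approached as far as the arm can. A call with a gripper value outside its range is refused whole. The fingers move at their own pace and stop on an object; "force" is the grip in N (left out, the last holds). Time passes only in rows, so rows that do not move let the fingers close, or fill a call up. It gives the time, the measured TCP pose, the force, the opening and the grip force at its end, in the units of the state.
- robot.state(): the state, without advancing time (a new reading comes with each control period).
- robot.snapshot(name): name is "scene" or "side" or "wrist"; returns the picture (480x640x3 uint8, blue, green, red); there is no depth.
- robot.camera_info(name): a dict with "fx", "fy", "cx", "cy" (pixels), "eye" and "rotation" of the camera in the world; the wrist camera has in their place "mount" (4x4, takes a point from camera to tool coordinates, whose origin is the TCP and whose axes are the flange's). Camera axes: x right, y down, z forward; pixel columns grow to the right and rows downward; lengths in m; the calibration is good to about 2 mm. A picture is of the moment at which its call begins: read the wrist's pose just before it. camera_info takes no time and is no camera call.
- robot.close_job(): hands the job in; it is judged then, once.
The state is a dict: "time": time; "q": joint angles; "qd": joint speeds; "effort": joint torques, N m; "position": TCP position; "eef_rot": TCP orientation; "ft_force": force on the tool from outside, world axes, zero at the start; "wrist_torque": the same for the moment, N m; "finger_gap": finger opening in m; "grasp_force": force on a finger pad.
Only numpy, scipy, OpenCV 4.12 (cv2) and the standard library are available. Lean on these libraries where they do the work, as an engineer would, in place of code of your own. Each camera call takes 0.05 s, during which the arm holds its last target. There are 200 camera calls.

### The job

Lift the bisque dish by its wooden grip bar off the plaster bat and carry it over the middle of the kiln shelf, giving it about a quarter turn on the way so that its blue lip points the same way as the shelf's red tab, keeping it level so that the loose marble stays in the middle of the dish. Finish still holding it there, level and steady, about 5 cm above the shelf so that I can stick the wads under its foot; do not put it down or let go. Do not touch the marble, do not let the dish touch the shelf, and leave the other things on the table where they are.

Things in the scene. Friction and masses are not known exactly. Their poses are not given: they have to be found in the camera images.
- dish: Dished plate of pinkish bisque clay, 168 across at the rim, rim 36 above its underside, 0.4 kg, loose, on a 70-wide foot. Its hollow is a shallow cone (about 11 degrees) with a flat spot 24 across in the middle, 13 above the underside. Origin: centre of the underside; z up, x towards the blue pouring lip. A dark steel hoop (6 thick) arches from rim to rim (-y to +y) over the middle; it carries a wooden grip bar at its top.
- grip (a point): Middle of the wooden grip bar above the dish's centre, 118 above the dish's underside. The bar is rigid with the dish, runs along the dish's y, 70 long, 16 wide (along the dish's x), 18 tall. The space below it down to the top of the marble is 68 high.
- spout (a point): Tip of the blue pouring lip on the rim, 104 from the dish's axis along its x, 31 above its underside. The lip is 28 wide.
- marble: Blue glass marble, 28 across, about 30 g, loose in the middle of the dish. It rolls when the dish is tilted or jerked. Its axes turn as it rolls.
- marble_center (a point): Centre of the marble.
- bat: Fixed round white plaster bat, 200 across, 50 tall, on which the dish stands at the start. Origin: centre of its underside, on the table.
- shelf: Fixed cream kiln shelf, 210 square and 14 thick, on four terracotta posts; its top is 54 above the table. Origin: on the table below its centre; z up, x towards the edge with the red tab. The bat and the shelf stand left and right of the robot's midline, either way round.
- shelf_centre (a point): Centre of the shelf's top face, 54 above the table.
- glaze_jar: Bystander: closed green glass jar, 64 across, 85 tall, loose. Origin: centre of its underside.
- test_cup: Bystander: white open cup, 72 across, 75 tall, loose. Origin: centre of its underside.
- glaze_brush: Bystander: wooden-handled brush lying between the two stations, about 170 long, loose. Origin: on it, at the underside.
- kiln_post: Bystander: terracotta cylinder, 36 across, 50 tall, loose. Origin: centre of its underside.
- cone_block: Bystander: small white ceramic block, 60 x 22 x 18, loose. Origin: centre of its underside.
- small_bowl: Bystander: terracotta bowl, 100 across, 45 tall, loose. Origin: centre of its underside.
- wood_rib: Bystander: dark flat wooden rib, 110 x 50 x 6, loose. Origin: centre of its underside.
Mind the look-alikes: they are no part of the job. Of the things like the dish, leave any that is purple; of the rest the smaller one is meant.

How it is judged:
By the outcome, as a careful person would: the job done as asked, in the order asked, and still so for the second after the job is handed in, while the arm keeps its last pose, push and grip.
It also fails if it takes over 48 s, if anything falls off the work surface, if the arm or the gripper's body presses on something with over 40 N, if the wrist force passes 120 N, or if a joint passes its speed limit or range.

## Working session

There is one attempt and no reset: what is moved stays moved. The work goes in short steps, Python scripts to look and compute and a tool call to move; the robot and the scene stay as the last step left them, time stands still between calls to the robot, and variables do not carry over. Pictures are saved under pics/ and viewed, at most 10 in all, crops included, and the job is handed in when it is done.

Besides the shell and the picture viewer there is one more tool, called after ">>>" in YAML: its name, and indented under it one key for each argument. servo_tool: Moves the arm, as the interface text tells. Its arguments: {"type":"object","properties":{"steps":{"type":"array"},"force":{"type":"number"}},"required":["steps"]}

```bash
mkdir -p pics; python3 - <<'E'
from cell import robot
import cv2,numpy as np
a=robot.snapshot("scene");b=robot.snapshot("side")
cv2.imwrite("pics/scene.png",a);cv2.imwrite("pics/side.png",b)
for n in("scene","side","wrist"):print(robot.camera_info(n))
s=robot.state();print(s["time"],s["position"],s["eef_rot"],s["finger_gap"])
E
```

```text
{'fx': 540.5120576957394, 'fy': 540.5120576957394, 'cx': 322.00907030320957, 'cy': 231.501663065001, 'eye': array([1.07280901, 0.97251167, 1.0241859 ]), 'rotation': array([-0.10986123,  0.23688058,  0.86676551, -0.42489486])}
{'fx': 562.4984491999555, 'fy': 562.4984491999555, 'cx': 325.8763792581805, 'cy': 242.88740551977392, 'eye': array([ 0.0276623 , -0.89095496,  0.70063668]), 'rotation': array([-0.48251068,  0.83818759, -0.21933745,  0.12851495])}
{'fx': 377.22759169565205, 'fy': 377.22759169565205, 'cx': 322.82582133742943, 'cy': 242.52987984130556, 'mount': array([[ 9.84644348e-04, -9.65568604e-01, -2.60146693e-01,
         7.16893628e-02],
       [ 9.99999508e-01,  9.82200981e-04,  1.39388411e-04,
        -7.65677289e-04],
       [ 1.20927264e-04, -2.60146703e-01,  9.65569096e-01,
        -1.62818287e-01],
       [ 0.00000000e+00,  0.00000000e+00,  0.00000000e+00,
         1.00000000e+00]])}
0.1 [0.17070365 0.60085971 0.2218215 ] [-5.72615399e-05  1.37922567e-01  9.90442795e-01 -6.57873327e-04] 0.0871748599729937
```

View pics/scene.png

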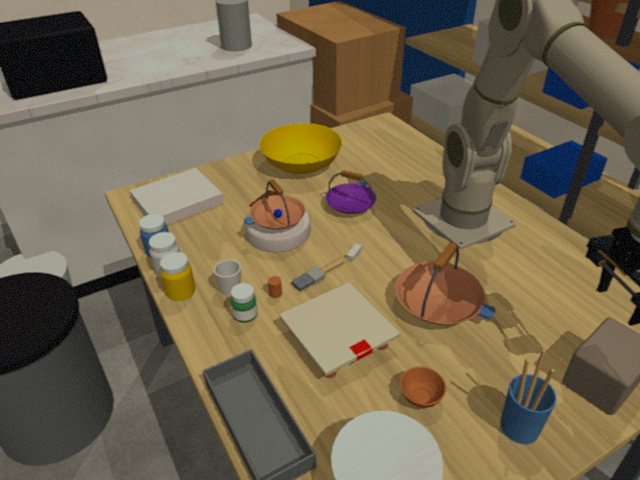

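View pics/side.png

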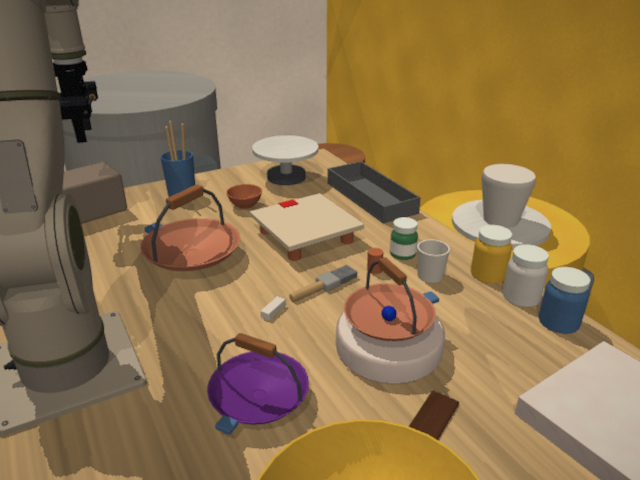

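The scene view shows the dish on the bat at about (277,215), its bar at (275,188), its lip at (249,220), and the shelf at (340,328) with its tab at (360,349). In the side view the bar is near (388,271), the lip at (431,297) and the shelf at (306,220). I'll enlarge these.

```bash
python3 - <<'E'
import cv2,numpy as np
a=cv2.imread("pics/scene.png");b=cv2.imread("pics/side.png")
def c(i,x,y,w,h,s):return cv2.resize(i[y:y+h,x:x+w],None,fx=s,fy=s,interpolation=cv2.INTER_CUBIC)
# dish: 100x75 x4 ; shelf 133x100 x3
top=np.hstack([c(a,230,170,100,75,4),c(b,340,250,100,75,4)])
bot=np.hstack([c(a,275,280,133,100,3),np.zeros((300,1,3),np.uint8),c(b,240,180,133,100,3),np.zeros((300,1,3),np.uint8)])
cv2.imwrite("pics/crop.png",np.vstack([top,bot]))
E
```

```text
(no output)
```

View pics/crop.png

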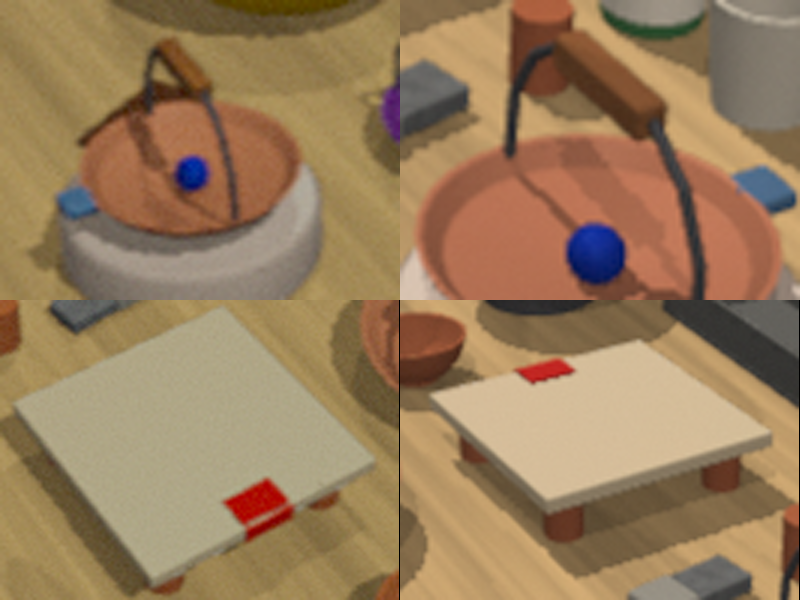

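In the crop, the bar ends are at scene (271.5,181.3) and (281.3,192.3), and at side (382,261.3) and (402,280.5). The lip and marble are visible in both views. The shelf corners are clear, with the tab on the scene right–bottom edge, which is the side left–top edge.

```bash
cat >h.py <<'E'
from cell import robot
import cv2,numpy as np
from scipy.spatial.transform import Rotation as R
def rot(q):return R.from_quat(np.roll(q,-1)).as_matrix()
def ray(n,uv,st=None):
    i=robot.camera_info(n)
    d=np.array([(uv[0]-i["cx"])/i["fx"],(uv[1]-i["cy"])/i["fy"],1])
    if n=="wrist":
        T=rot(st["eef_rot"]);M=i["mount"];return st["position"]+T@M[:3,3],T@M[:3,:3]@d
    return i["eye"],rot(i["rotation"])@d
def tri(r):
    A=[];b=[]
    for e,d in r:
        d=d/np.linalg.norm(d);P=np.eye(3)-np.outer(d,d);A.append(P);b.append(P@e)
    x=np.linalg.lstsq(np.vstack(A),np.hstack(b),rcond=None)[0]
    return x,[np.linalg.norm(np.cross(x-e,d/np.linalg.norm(d))) for e,d in r]
def atz(r,z):e,d=r;return e+d*(z-e[2])/d[2]
E
python3 - <<'E'
from h import *
np.set_printoptions(precision=4,suppress=True)
for n,a,b in [("barA",(271.5,181.3),(382,261.3)),("barB",(281.3,192.3),(402,280.5)),("barA'",(271.5,181.3),(402,280.5)),("barB'",(281.3,192.3),(382,261.3)),
 ("bar",(276.5,186.8),(392,270.5)),("lip",(245.5,221.5),(435,295)),("marble",(278,213.3),(389,313.3)),
 ("R",(399.3,334.3),(250.3,212.7)),("B",(325.7,372.7),(319.7,193.7)),("L",(281,315.7),(363,225.3)),("T",(349,283),(289,246.7))]:
    x,e=tri([ray("scene",a),ray("side",b)]);print(n,x,np.round(e,4))
i=robot.state();print(rot(i["eef_rot"]))
E
```

```text
barA [ 0.5342 -0.2258  0.1867] [0.0149 0.0149]
barB [ 0.5342 -0.2367  0.1482] [0.0161 0.0161]
barA' [ 0.5327 -0.2643  0.1674] [0.0005 0.0005]
barB' [ 0.5358 -0.1975  0.1682] [0.0008 0.0008]
bar [ 0.5344 -0.2307  0.1678] [0.0007 0.0007]
lip [ 0.6391 -0.2334  0.0813] [0.0001 0.0001]
marble [ 0.5358 -0.2301  0.0741] [0.0003 0.0003]
R [0.4922 0.3188 0.0463] [0.0002 0.0002]
B [0.699  0.3271 0.0494] [0. 0.]
L [0.7061 0.1219 0.0465] [0.0008 0.0008]
T [0.501  0.1124 0.0491] [0.0005 0.0005]
[[-0.962   0.2732 -0.0003]
 [ 0.2732  0.962  -0.0013]
 [-0.0001 -0.0013 -1.    ]]
```

>>> servo_tool:
  steps:
    - [87,0,0,-20,10]
    - [87,0,0,-20,10]
    - [87,0,0,-20,10]
    - [87,0,0,-20,10]
    - [87,0,0,0,10]

```text
time: 0.72
position: [0.1709, 0.6017, 0.304]
eef_rot: [-0.0, 0.546, 0.838, 0.001]
ft_force: [-0.8, 0.1, 0.4]
finger_gap: 0.0872
grasp_force: 0.0
```

>>> servo_tool:
  steps:
    - [87,0,0,0,10]
    - [87,0,0,0,10]
    - [87,0,0,0,5]
    - [87,-20,20,0,0]
    - [87,-40,40,0,0]

```text
time: 1.35
position: [0.2284, 0.5406, 0.3015]
eef_rot: [0.0, 0.711, 0.703, -0.001]
ft_force: [1.6, 0.2, -0.3]
finger_gap: 0.087
grasp_force: 0.0
```

```bash
python3 - <<'E'
from h import *
print(tri([ray("scene",(446,257)),ray("side",(186,197))]))
s=robot.state();print(s["time"],s["position"],s["q"],rot(s["eef_rot"]).round(3))
E
```

```text
(array([0.31543126, 0.25338116, 0.15926388]), [np.float64(0.0020116159973058226), np.float64(0.002011615997306258)])
1.35 [0.22842673 0.54060695 0.30147618] [-1.36407987  0.21631602  0.13920186  1.44582436 -0.03050619  1.482883
 -1.23609123] [[ 0.011  1.    -0.001]
 [ 1.    -0.011 -0.001]
 [-0.001 -0.001 -1.   ]]
```

>>> servo_tool:
  steps:
    - [87,-40,35,0,0]
    - [87,-40,35,0,0]
    - [87,-40,35,0,0]
    - [87,-40,35,0,0]
    - [87,-40,35,0,0]

```text
time: 1.98
position: [0.4027, 0.3361, 0.3023]
eef_rot: [-0.0, 0.712, 0.702, -0.0]
ft_force: [1.6, 1.2, -0.2]
finger_gap: 0.0871
grasp_force: 0.0
```

>>> servo_tool:
  steps:
    - [87,-50,15,0,0]
    - [87,-50,15,0,0]
    - [87,-50,15,0,0]
    - [87,-50,15,0,0]
    - [87,-50,15,0,0]

```text
time: 2.6
position: [0.4731, 0.0849, 0.3024]
eef_rot: [-0.0, 0.712, 0.702, 0.0]
ft_force: [-0.0, 0.9, -0.4]
finger_gap: 0.0867
grasp_force: 0.0
```

>>> servo_tool:
  steps:
    - [87,-50,11,0,0]
    - [87,-50,11,0,0]
    - [87,-50,11,0,0]
    - [87,-40,10,0,0]
    - [87,-20,10,0,0]

```text
time: 3.22
position: [0.5227, -0.1268, 0.3025]
eef_rot: [0.0, 0.713, 0.701, -0.0]
ft_force: [-0.3, 0.2, 0.0]
finger_gap: 0.0868
grasp_force: 0.0
```

>>> servo_tool:
  steps:
    - [87,-11,0,0,0]
    - [87,0,0,0,0]
    - [87,0,0,0,0]
    - [87,0,0,0,0]
    - [87,0,0,0,0]

```text
time: 3.85
position: [0.5228, -0.1346, 0.3026]
eef_rot: [-0.0, 0.712, 0.702, 0.0]
ft_force: [0.0, -0.5, -0.8]
finger_gap: 0.087
grasp_force: 0.0
```

```bash
python3 - <<'E'
from h import *
s=robot.state();a=robot.snapshot("wrist");cv2.imwrite("pics/w1.png",a)
print(s["time"],s["position"],s["q"],rot(s["eef_rot"]).round(4))
i=robot.camera_info("wrist")
def proj(p):
    T=rot(s["eef_rot"]);M=i["mount"];t=T.T@(np.array(p)-s["position"]);c=M[:3,:3].T@(t-M[:3,3]);return (i["fx"]*c[0]/c[2]+i["cx"],i["fy"]*c[1]/c[2]+i["cy"])
for p in [(.5327,-.2643,.167),(.5358,-.1975,.168),(.5344,-.2307,.168),(.639,-.2334,.081),(.5358,-.2301,.074)]:print(np.round(proj(p),1))
E
```

```text
3.85 [ 0.52280376 -0.13457277  0.3025644 ] [-0.5901295   0.12121731  0.84104666  1.59482911 -0.09119529  1.46609927
  0.24270862] [[ 1.410e-02  9.999e-01  2.000e-04]
 [ 9.999e-01 -1.410e-02  4.000e-04]
 [ 4.000e-04  2.000e-04 -1.000e+00]]
[336.6 370.5]
[340.  302.5]
[338.4 337.6]
[430.5 298.8]
[336.4 294.6]
```

View pics/w1.png

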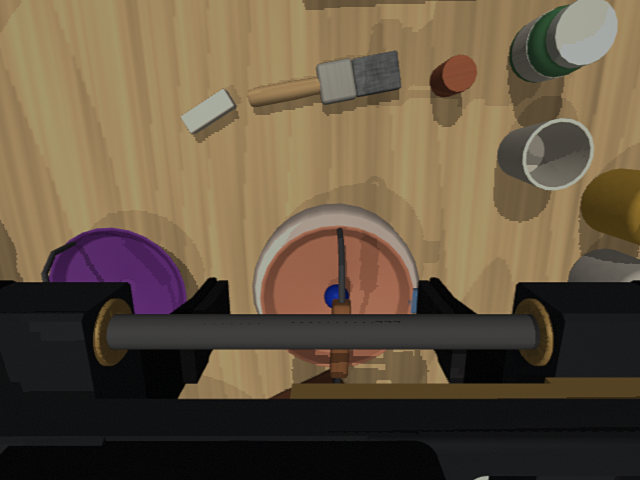

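The wrist view shows the bar from (341.5,302) to (340,375), the marble at (336,296), and no obstacle near the fingers.

```bash
python3 - <<'E'
from h import *
s=robot.state()
for z in(.168,):
  a=atz(ray("wrist",(341.5,302),s),z);b=atz(ray("wrist",(340,375),s),z);print(a,b,(a+b)/2,np.degrees(np.arctan2(*(a-b)[[1,0]])))
print(tri([ray("wrist",(341.5,302),s),ray("scene",(281.3,192.3)),ray("side",(382,261.3))]),tri([ray("wrist",(340,375),s),ray("scene",(271.5,181.3)),ray("side",(402,280.5))]))
print(tri([ray("wrist",(336,296),s),ray("scene",(278,213.3)),ray("side",(389,313.3))]))
E
```

```text
[ 0.53709174 -0.19717749  0.168     ] [ 0.53571076 -0.26844367  0.168     ] [ 0.53640125 -0.23281058  0.168     ] 88.8898709150199
(array([ 0.53639364, -0.19711825,  0.16821965]), [np.float64(0.0006889117187188002), np.float64(0.00120165517280385), np.float64(0.0006450313206428565)]) (array([ 0.53351702, -0.26561735,  0.16821532]), [np.float64(0.003068352369855244), np.float64(0.0012978359758784768), np.float64(0.0019498854099322927)])
(array([ 0.53540577, -0.23095567,  0.07428399]), [np.float64(0.0007886629727531659), np.float64(0.0008489787411454063), np.float64(0.0004308198066184013)])
```

>>> servo_tool:
  steps:
    - [87,-15,2,0,0]
    - [87,-30,4,0,0]
    - [87,-30,4,0,0]
    - [87,-15,2,0,0]
    - [87,-5,0,0,0]

```text
time: 4.53
position: [0.5333, -0.2307, 0.3024]
eef_rot: [-0.0, 0.713, 0.701, -0.0]
ft_force: [0.3, 0.6, -0.7]
finger_gap: 0.087
grasp_force: 0.0
```

>>> servo_tool:
  steps:
    - [87,0,2,25,0.5]
    - [87,0,0,40,0]
    - [87,0,0,40,0]
    - [87,0,0,20,0]
    - [87,0,0,0,0]

```text
time: 5.15
position: [0.5349, -0.2288, 0.1763]
eef_rot: [-0.001, 0.715, 0.699, -0.0]
ft_force: [-0.5, -0.5, 0.7]
finger_gap: 0.0869
grasp_force: 0.0
```

>>> servo_tool:
  steps:
    - [87,0,0,10,0]
    - [87,0,0,10,0]
    - [87,0,0,8,0]
    - [87,0,0,0,0]
    - [87,0,0,0,0]

```text
time: 5.78
position: [0.5355, -0.2305, 0.1497]
eef_rot: [0.0, 0.715, 0.699, 0.0]
ft_force: [0.2, 0.3, -0.2]
finger_gap: 0.0869
grasp_force: 0.0
```

```bash
python3 - <<'E'
from h import *
s=robot.state();a=robot.snapshot("side");b=robot.snapshot("scene")
o=np.hstack([cv2.resize(x,None,fx=4,fy=4,interpolation=cv2.INTER_CUBIC) for x in(a[220:350,340:440],b[140:270,230:330])])
cv2.imwrite("pics/g.png",o)
print(s["time"],s["position"],s["q"],rot(s["eef_rot"]).round(4),s["ft_force"])
E
```

```text
5.775 [ 0.53546684 -0.23047338  0.14974876] [-0.35518046  0.3773352   0.85004659  1.70749723 -0.30233724  1.19410671
  0.54882952] [[ 2.390e-02  9.997e-01  3.000e-04]
 [ 9.997e-01 -2.390e-02 -1.000e-04]
 [-1.000e-04  3.000e-04 -1.000e+00]] [ 0.24074389  0.27454649 -0.20120118]
```

View pics/g.png

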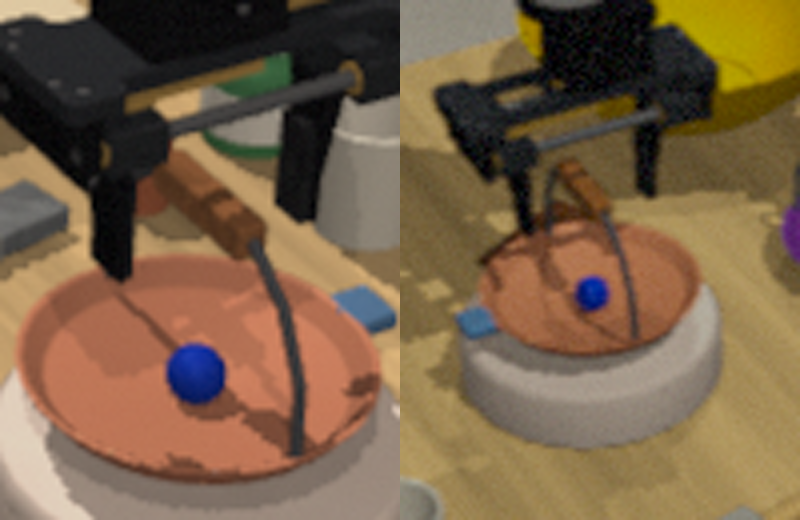

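The fingers straddle the bar centrally, tips below it and well clear of the marble. I'll close gently.

>>> servo_tool:
  steps:
    - [60,0,0,0,0]
    - [40,0,0,0,0]
    - [26,0,0,0,0]
    - [21,0,0,0,0]
    - [18,0,0,0,0]
  force: 8

```text
time: 6.5
position: [0.5354, -0.2303, 0.1495]
eef_rot: [-0.0, 0.715, 0.699, 0.0]
ft_force: [-0.6, 0.5, -0.3]
finger_gap: 0.045
grasp_force: 0.0
```

>>> servo_tool:
  steps:
    - [16,0,0,0,0]
    - [15,0,0,0,0]
    - [13,0,0,0,0]
    - [8,0,0,0,0]
    - [5,0,0,0,0]

```text
time: 7.12
position: [0.5355, -0.2302, 0.1496]
eef_rot: [0.0, 0.715, 0.699, 0.0]
ft_force: [1.0, -0.2, -0.5]
finger_gap: 0.016
grasp_force: 8.0
```

>>> servo_tool:
  steps:
    - [5,0,0,0,0]
    - [5,0,0,0,0]
    - [5,0,0,0,0]
    - [5,0,0,0,0]
    - [5,0,0,0,0]
  force: 40

```text
time: 7.75
position: [0.5355, -0.2303, 0.1496]
eef_rot: [0.0, 0.715, 0.699, 0.0]
ft_force: [1.3, 0.2, 0.6]
finger_gap: 0.0154
grasp_force: 40.0
```

>>> servo_tool:
  steps:
    - [5,0,0,-1,0]
    - [5,0,0,-2,0]
    - [5,0,0,-4,0]
    - [5,0,0,-6,0]
    - [5,0,0,-8,0]

```text
time: 8.38
position: [0.5353, -0.2304, 0.171]
eef_rot: [-0.0, 0.715, 0.699, -0.0]
ft_force: [0.7, 0.6, -4.0]
finger_gap: 0.0159
grasp_force: 40.0
```

>>> servo_tool:
  steps:
    - [5,0,0,-10,0]
    - [5,0,0,-11,0]
    - [5,0,0,-11,0]
    - [5,0,0,-11,0]
    - [5,0,0,-11,0]

```text
time: 9.0
position: [0.5354, -0.2303, 0.2253]
eef_rot: [0.0, 0.715, 0.699, 0.0]
ft_force: [0.0, -0.3, -3.1]
finger_gap: 0.0157
grasp_force: 40.0
```

>>> servo_tool:
  steps:
    - [5,0,0,-10,0]
    - [5,0,0,-8,0]
    - [5,0,0,-5,0]
    - [5,0,0,-2,0]
    - [5,0,0,0,0]

```text
time: 9.62
position: [0.5353, -0.2303, 0.2494]
eef_rot: [-0.0, 0.715, 0.699, -0.0]
ft_force: [-0.8, 0.6, -4.0]
finger_gap: 0.0153
grasp_force: 40.0
```

```bash
python3 - <<'E'
from h import *
s=robot.state();a=robot.snapshot("side");b=robot.snapshot("scene")
o=np.hstack([cv2.resize(x,None,fx=3,fy=3,interpolation=cv2.INTER_CUBIC) for x in(a[170:350,330:460],b[110:290,220:350])])
cv2.imwrite("pics/l.png",o)
print(s["time"],s["position"],s["q"],rot(s["eef_rot"]).round(4),s["ft_force"],s["wrist_torque"])
E
```

```text
9.625 [ 0.53531605 -0.23030223  0.24938102] [-0.39215632  0.29355974  0.88964429  1.57579896 -0.23092182  1.38290623
  0.49622512] [[ 2.370e-02  9.997e-01 -2.000e-04]
 [ 9.997e-01 -2.370e-02  1.000e-04]
 [ 1.000e-04 -2.000e-04 -1.000e+00]] [-0.77913573  0.56701098 -3.99691945] [-0.09857831  0.02798276  0.03156271]
```

View pics/l.png

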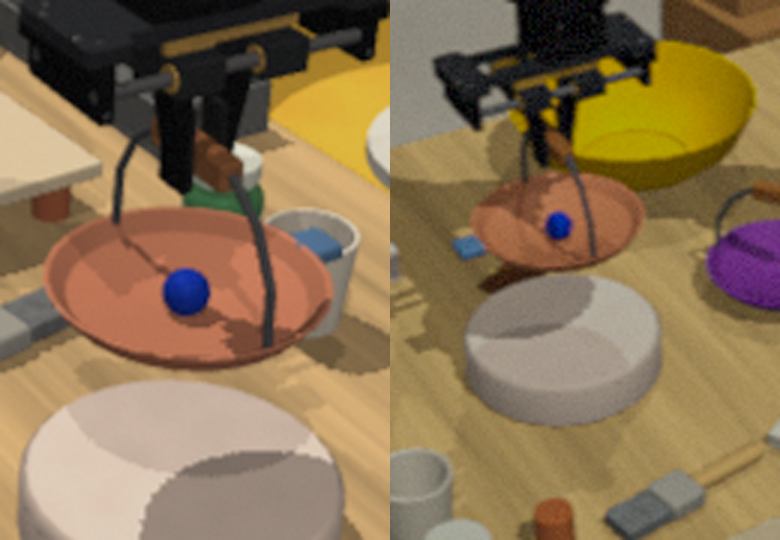

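Lifted level, with the marble in the middle. I'll carry it along +y gently.

>>> servo_tool:
  steps:
    - [5,2,0.2,0,0]
    - [5,4,0.5,0,0]
    - [5,6,0.7,0,0]
    - [5,8,0.9,0,0]
    - [5,10,1.2,0,0]

```text
time: 10.35
position: [0.5397, -0.1997, 0.2495]
eef_rot: [-0.0, 0.715, 0.699, 0.0]
ft_force: [0.1, -0.0, -3.4]
finger_gap: 0.0155
grasp_force: 40.0
```

>>> servo_tool:
  steps:
    - [5,12,1.4,0,0]
    - [5,14,1.7,0,0]
    - [5,16,1.9,0,0]
    - [5,18,2.1,0,0]
    - [5,20,2.4,0,0]

```text
time: 10.98
position: [0.5511, -0.1193, 0.2495]
eef_rot: [-0.0, 0.715, 0.699, 0.0]
ft_force: [0.2, 0.5, -3.2]
finger_gap: 0.0158
grasp_force: 40.0
```

>>> servo_tool:
  steps:
    - [5,20,2.4,0,0]
    - [5,20,2.4,0,0]
    - [5,20,2.4,0,0]
    - [5,20,2.4,0,0]
    - [5,20,2.4,0,0]

```text
time: 11.6
position: [0.5654, -0.0195, 0.2495]
eef_rot: [-0.0, 0.715, 0.699, 0.0]
ft_force: [0.1, -0.1, -3.7]
finger_gap: 0.0151
grasp_force: 40.0
```

>>> servo_tool:
  steps:
    - [5,20,2.4,0,0]
    - [5,20,2.4,0,0]
    - [5,20,2.4,0,0]
    - [5,20,2.4,0,0]
    - [5,20,2.4,0,0]

```text
time: 12.22
position: [0.5799, 0.08, 0.2495]
eef_rot: [-0.0, 0.715, 0.699, 0.0]
ft_force: [0.2, -0.1, -3.8]
finger_gap: 0.0157
grasp_force: 40.0
```

>>> servo_tool:
  steps:
    - [5,20,2.4,0,0]
    - [5,20,2.4,0,0]
    - [5,18,2.1,0,0]
    - [5,16,1.9,0,0]
    - [5,14,1.7,0,0]

```text
time: 12.85
position: [0.5924, 0.1674, 0.2495]
eef_rot: [-0.0, 0.715, 0.699, -0.0]
ft_force: [0.5, -1.1, -3.1]
finger_gap: 0.0157
grasp_force: 40.0
```

>>> servo_tool:
  steps:
    - [5,12,1.4,0,0]
    - [5,12,1.4,0,0]
    - [5,10,1.2,0,0]
    - [5,8,0.9,0,0]
    - [5,6,0.7,0,0]

```text
time: 13.48
position: [0.5991, 0.2146, 0.2495]
eef_rot: [0.0, 0.715, 0.699, -0.0]
ft_force: [0.3, 0.1, -4.5]
finger_gap: 0.0158
grasp_force: 40.0
```

>>> servo_tool:
  steps:
    - [5,4,0.5,0,0]
    - [5,2,0.2,0,0]
    - [5,0,0,0,0]
    - [5,0,0,0,0]
    - [5,0,0,0,0]

```text
time: 14.1
position: [0.5999, 0.22, 0.2496]
eef_rot: [-0.0, 0.716, 0.699, 0.0]
ft_force: [0.1, -0.3, -2.9]
finger_gap: 0.0155
grasp_force: 40.0
```

```bash
python3 - <<'E'
from h import *
s=robot.state()
print(s["time"],s["position"],s["q"],rot(s["eef_rot"]).round(4),s["ft_force"],s["wrist_torque"])
E
```

```text
14.1 [0.599893   0.22004606 0.24960415] [-0.92004752  0.40099599  0.67842194  1.41153831 -0.25062877  1.41602512
 -0.26620112] [[ 2.400e-02  9.997e-01  1.000e-04]
 [ 9.997e-01 -2.400e-02  1.000e-04]
 [ 1.000e-04  1.000e-04 -1.000e+00]] [ 0.05005709 -0.2584999  -2.86589147] [-0.08068607  0.06365386 -0.05068927]
```

>>> servo_tool:
  steps:
    - [5,0,0,0,-1]
    - [5,0,0,0,-2]
    - [5,0,0,0,-3]
    - [5,0,0,0,-4]
    - [5,0,0,0,-5]

```text
time: 14.72
position: [0.5999, 0.2203, 0.2495]
eef_rot: [-0.0, 0.617, 0.787, 0.0]
ft_force: [0.1, 0.3, -3.4]
finger_gap: 0.0157
grasp_force: 40.0
```

>>> servo_tool:
  steps:
    - [5,0,0,0,-6]
    - [5,0,0,0,-6]
    - [5,0,0,0,-6]
    - [5,0,0,0,-6]
    - [5,0,0,0,-6]

```text
time: 15.35
position: [0.5999, 0.2202, 0.2496]
eef_rot: [0.0, 0.391, 0.92, 0.0]
ft_force: [-0.4, 0.8, -3.4]
finger_gap: 0.0158
grasp_force: 40.0
```

>>> servo_tool:
  steps:
    - [5,0,0,0,-6]
    - [5,0,0,0,-6]
    - [5,0,0,0,-6]
    - [5,0,0,0,-6]
    - [5,0,0,0,-6]

```text
time: 15.98
position: [0.5999, 0.2202, 0.2495]
eef_rot: [0.0, 0.14, 0.99, 0.0]
ft_force: [0.4, 0.1, -3.8]
finger_gap: 0.0156
grasp_force: 40.0
```

>>> servo_tool:
  steps:
    - [5,0,0,0,-5]
    - [5,0,0,0,-4]
    - [5,0,0,0,-4]
    - [5,0,0,0,-3]
    - [5,0,0,0,-2]

```text
time: 16.6
position: [0.5999, 0.2202, 0.2495]
eef_rot: [-0.0, -0.015, 1.0, 0.0]
ft_force: [0.2, -1.0, -3.5]
finger_gap: 0.0156
grasp_force: 40.0
```

>>> servo_tool:
  steps:
    - [5,0,0,0,-0.8]
    - [5,0,0,0,0]
    - [5,0,0,0,0]
    - [5,0,0,0,0]
    - [5,0,0,0,0]

```text
time: 17.23
position: [0.5999, 0.2203, 0.2495]
eef_rot: [-0.0, -0.021, 1.0, 0.0]
ft_force: [-1.1, 0.9, -3.3]
finger_gap: 0.0156
grasp_force: 40.0
```

```bash
python3 - <<'E'
from h import *
s=robot.state();a=robot.snapshot("side");b=robot.snapshot("scene")
o=np.hstack([cv2.resize(x,None,fx=2,fy=2,interpolation=cv2.INTER_CUBIC) for x in(a[50:280,200:400],b[150:380,230:430])])
cv2.imwrite("pics/r.png",o)
print(s["time"],s["position"],s["q"],rot(s["eef_rot"]).round(4))
E
```

```text
17.225 [0.59985067 0.22028549 0.24951484] [-0.72854242  0.36239745  0.40734358  1.40054855 -0.14287758  1.40770086
  1.2915989 ] [[-0.9991 -0.0425 -0.    ]
 [-0.0425  0.9991  0.    ]
 [ 0.      0.     -1.    ]]
```

View pics/r.png

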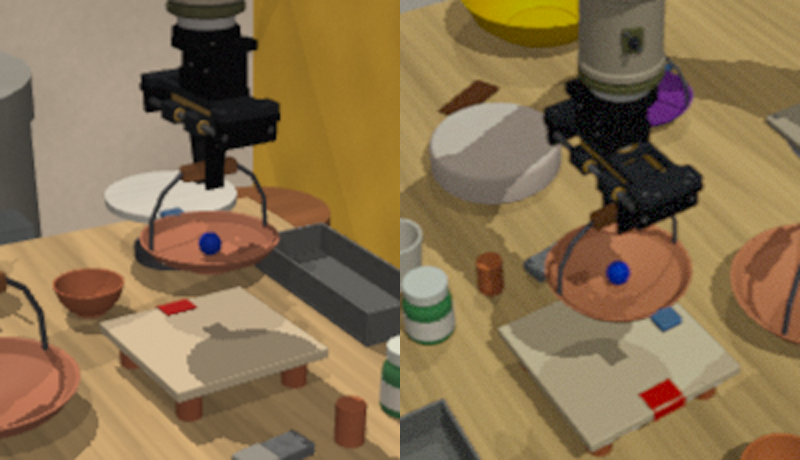

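The dish is over the shelf, its lip at side (286,156.5) / scene (363,309) on the tab side, the marble central at side (304.5,171.5) / scene (339,286). Now I'll lower it about 46 mm and check.

>>> servo_tool:
  steps:
    - [5,0,0,1,0]
    - [5,0,0,3,0]
    - [5,0,0,5,0]
    - [5,0,0,6,0]
    - [5,0,0,6,0]

```text
time: 17.95
position: [0.5997, 0.2203, 0.2279]
eef_rot: [-0.0, -0.021, 1.0, -0.0]
ft_force: [-0.6, -0.9, -4.3]
finger_gap: 0.0158
grasp_force: 40.0
```

>>> servo_tool:
  steps:
    - [5,0,0,6,0]
    - [5,0,0,6,0]
    - [5,0,0,5,0]
    - [5,0,0,4,0]
    - [5,0,0,2,0]

```text
time: 18.58
position: [0.5998, 0.2203, 0.2053]
eef_rot: [-0.0, -0.021, 1.0, 0.0]
ft_force: [0.4, 0.3, -4.9]
finger_gap: 0.0156
grasp_force: 40.0
```

>>> servo_tool:
  steps:
    - [5,0,0,1.5,0]
    - [5,0,0,0,0]
    - [5,0,0,0,0]
    - [5,0,0,0,0]
    - [5,0,0,0,0]

```text
time: 19.2
position: [0.5999, 0.2203, 0.2041]
eef_rot: [0.0, -0.021, 1.0, 0.0]
ft_force: [-0.9, -0.3, -4.2]
finger_gap: 0.0155
grasp_force: 40.0
```

```bash
python3 - <<'E'
from h import *
m=tri([ray("scene",(339,286)),ray("side",(304.5,171.5))]);l=tri([ray("scene",(363,309)),ray("side",(286,156.5))])
print("before lowering",m,l,np.degrees(np.arctan2(*(l[0]-m[0])[[1,0]])))
s=robot.state();a=robot.snapshot("side");b=robot.snapshot("scene")
o=np.hstack([cv2.resize(x,None,fx=3,fy=3,interpolation=cv2.INTER_CUBIC) for x in(a[90:270,230:363],b[210:390,275:408])])
cv2.imwrite("pics/f.png",o)
print(s["time"],s["position"],s["q"],s["qd"].round(3) if hasattr(s["qd"],'round') else s["qd"],s["ft_force"])
E
```

```text
before lowering (array([0.59902833, 0.21964625, 0.17437353]), [np.float64(0.0004954795911722418), np.float64(0.000495479591172446)]) (array([0.59571104, 0.31247223, 0.18117904]), [np.float64(0.0007897236064891845), np.float64(0.000789723606489398)]) 92.04668901842417
19.2 [0.59988602 0.2203152  0.20411981] [-0.72612097  0.38456223  0.40003349  1.46726813 -0.15150565  1.3201344
  1.29870469] [ 0.001  0.002  0.001  0.001 -0.    -0.002  0.001] [-0.88897593 -0.30878519 -4.24780941]
```

View pics/f.png

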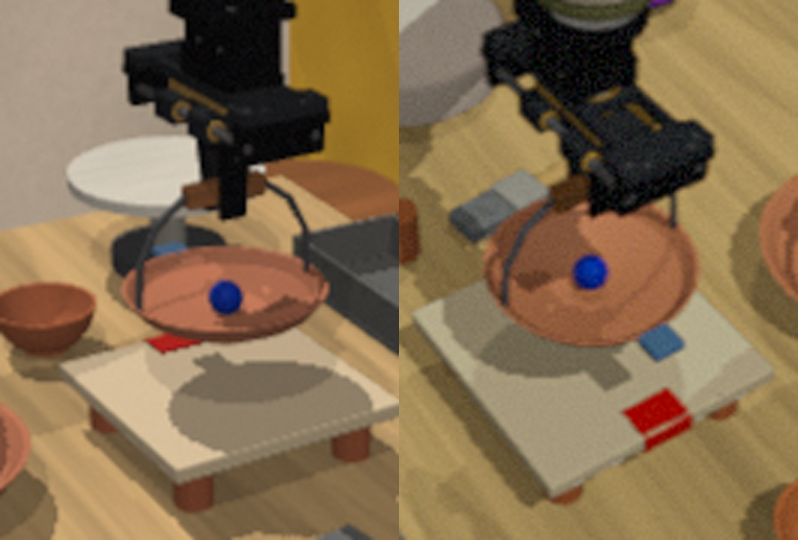

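The dish hangs level over the shelf's middle with its lip towards the tab, heading about 92° against the shelf's 92.4°. The marble is central at side (226,297) in the crop, and the gap is about 5 cm. I'm handing it in.

```bash
python3 -c "
from cell import robot
print(robot.close_job())"
```

```text
the job is handed in; nothing more can be done
None
```

The job is handed in: the arm is holding the dish level and steady about 5 cm above the middle of the shelf, with its blue lip towards the red tab and the marble in the middle.

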